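# Pack and wedge a heat sink bonding jig

## Robot

A 6-joint arm with a two-finger parallel gripper is mounted at the origin on a cart in front of the work surface, level with it; the furniture and walls round the work are solid. World frame = base frame: x ahead of the robot, y to its left, z up, the work surface at z = 0. Lengths are in m, angles in rad, forces in N, time in s.
With the tool pointing down it reaches from about 0.325 to 0.85 m from the base axis. Payload 15.5 kg.
Tool frame: the origin (TCP) lies between the finger pads; the fingertips stand bot.tips_ahead ahead of it and the grasp point (between the pads) lies 5 mm behind it (bot.tips_ahead is the distance from the TCP to the fingertips, in m); z points along the fingers, y is the line along which they close (so a half turn about z gives the same grasp; the last joint's range is limited). The gripper opens to 91 mm and grips with 3 to 60 N. Pads are 32 mm wide; open, the fingers measure 118 mm over their backs; the gripper's body (76 mm by 178 mm) begins 60 mm behind the grasp point.
Start: joints at [-1.25, 0.494, 1.345, -0, 1.302, -0.096], TCP at [0.252, -0.572, 0.228] pointing down, gripper open.
Joint ranges: [-2.91, 2.91], [-0.82, 2.16], [0.22, 2.67], [-1.22, 4.37], [0.12, 2.79], [-3.08, 3.08]. Speed limits (rad/s): [1.89, 1.89, 2.57, 3.01, 3.01, 3.01].

## Interface

Orientations are given as a unit quaternion [w, x, y, z].
In Python, from workcell import bot, vision gives the robot as it stands.
- The arm moves only by the tool apply_moves, never from a script. Its arguments are lists of equal length, an entry for each row: "travel": the shift along the tool's x, y, z as a fraction of full scale, a list of three; "rotation": the turn, a rotation vector about the tool's x, y, z as a fraction of full scale, a list of three; "grip": the opening, from 0 (shut) to 1 (fully open). In form: {"travel": [[x, y, z], ...], "rotation": [[rx, ry, rz], ...], "grip": [grip, ...]}. A call has 1 to 5 rows; each row is the pose to reach, as a shift and turn from the pose commanded when the call began, along the tool's axes at that moment; what a row does not reach only later rows make up. Full scale, the value 1, is 0.2 m for a shift and 30 degrees for a turn. A row lasts 1/8 s, in which the tool goes at most 62.5 mm and 10.7 degrees, less where a joint would pass 70% of its speed; a pose out of reach is approached as far as the arm can. A call with a number of a shift or a turn outside -1 to 1 is refused whole. A call with a gripper value outside its range is refused whole. The fingers move at their own pace and stop on an object; "force" is the grip in N (left out, the last holds). Time passes only in rows, so rows that repeat a pose let the fingers close. It gives the time, the measured TCP pose, the force, the opening and the grip force at its end, in the units of the state.
- bot.sense(): the state, without advancing time (a new reading comes with each control period).
- vision.snapshot(name): name is "side" or "top" or "wrist"; returns (picture, depth): 400x640x3 uint8, blue, green, red; 400x640 float32, m along the optical axis (not along the pixel's ray), 0 where there is no reading.
- vision.get_calibration(name): a dict with "fx", "fy", "cx", "cy" (pixels), "k1" (the pictures are not rectified: a ray, as slopes to the right and down, at radius r is drawn at 1 + k1 r^2 times it, then the intrinsics apply), "extrinsics" (4x4, takes a point from camera to world coordinates). Camera axes: x right, y down, z forward; pixel columns grow to the right and rows downward; lengths in m; the calibration is good to about 2 mm. A picture is of the moment at which its call begins: read the wrist's pose just before it. get_calibration takes no time and is no camera call; for the wrist camera it gives the pose at the moment of the call.
- bot.hand_in(): hands the job in; it is judged then, once.
The state is a dict: "time_s": time; "joints": joint angles; "joint_velocities": joint speeds; "joint_torque": joint torques, N m; "tool_pos": TCP position; "ee_rot": TCP orientation; "ft_force": force on the tool from outside, world axes, zero at the start; "moment": the same for the moment, N m; "grip_width": opening from 0.0 (shut) to 1.0 (fully open); "finger_force": force on a finger pad.
Only numpy, scipy, OpenCV 4.12 (cv2) and the standard library are available. Lean on these libraries where they do the work, as an engineer would, in place of code of your own. Each camera call takes 0.05 s, during which the arm holds its last target. There are 200 camera calls.

## Task

Keep the heat sink pressed to its anvil while it bonds: from the rack, stand two or three brass spacers on edge in the gap in front of the fins, flat to the fins, as many as it takes for the wedge to jam well down in the space left before the blue stop without reaching the jig floor. Then push the wedge in foot down by its orange handle, sloping face to the stop, until it binds firmly, and finish still gripping it there, pressed tight. Spacers and wedge must stand upright and in line with the jig; leave an unneeded spacer in the rack and do not disturb the other things on the bench.

Things in the scene. Friction and masses are not known exactly. Their poses are not given: they have to be found in the camera images.
- jig: fixed bonding jig: aluminium base 58 (x) x 132 (y) x 10 mm, its upper face the jig floor, 10 mm above the bench. The gap runs along the jig's y. At its +y end a dark anvil (28 wide, top 44 mm above the floor) carries a black module and a 30 x 30 mm heat sink on edge, fins facing -y into the gap, 8 to 38 mm above the floor. Origin under the middle of the base
- gap_face (a point): point on the jig floor, directly below the middle of the plane of the heat sink's fin tips, which is the +y wall of the gap; axes as the jig's. The gap runs from here to -y, up to the stop
- heat_sink: the finned aluminium heat sink fixed in the jig, on edge, fins to the gap; origin behind its base plate
- stop: blue end stop with steel sloping face, 28 mm wide, 40 tall, bolted on the jig floor, at a different y each time. Origin: foot of its sloping face, at floor level; axes as the jig's. At height z above the floor the face lies 0.42 z farther to -y. The gap g at the floor (from gap_face to this origin along the jig's y) is 24 to 39 mm
- rack: fixed grey plastic rack, 56 (x) x 146 (y) x 6 mm, with ridges 12 mm high, 28 mm wide; the three spacers stand in a row at its y = +48, +20 and -8 mm and the wedge at -42 mm, all turned as the rack, undersides 6 mm above the bench
- spacer_1_centre (a point): brass spacer plate, 40 wide (its x) x 8 thick (its y) x 40 mm tall, about 0.1 kg, all alike; above 27 mm its ends taper in to 34 mm; stands on edge in a rack slot, its lower 12 mm between ridges. Point: its centre, 20 mm above its underside. Grip it from above across the 40 mm width (fingers along its x), low on the ends and off-centre to its -y side: pads wider than 8 mm would else rub on a spacer already in the gap
- spacer_2_centre (a point): brass spacer plate, 40 wide (its x) x 8 thick (its y) x 40 mm tall, about 0.1 kg, all alike; above 27 mm its ends taper in to 34 mm; stands on edge in a rack slot, its lower 12 mm between ridges. Point: its centre, 20 mm above its underside. Grip it from above across the 40 mm width (fingers along its x), low on the ends and off-centre to its -y side: pads wider than 8 mm would else rub on a spacer already in the gap
- spacer_3_centre (a point): brass spacer plate, 40 wide (its x) x 8 thick (its y) x 40 mm tall, about 0.1 kg, all alike; above 27 mm its ends taper in to 34 mm; stands on edge in a rack slot, its lower 12 mm between ridges. Point: its centre, 20 mm above its underside. Grip it from above across the 40 mm width (fingers along its x), low on the ends and off-centre to its -y side: pads wider than 8 mm would else rub on a spacer already in the gap
- spacer_1: the same spacer plate; origin under its middle
- spacer_2: the same spacer plate; origin under its middle
- spacer_3: the same spacer plate; origin under its middle
- wedge: steel wedge, orange handle, 40 mm wide (x), 68 tall, about 0.15 kg. Foot 16 mm thick (y -8 to +8); the +y face is flat and upright (goes to the spacers), the -y face slopes out 0.42 mm per mm of height up to 40 mm, parallel to the stop's (same way round as the jig). With n spacers it binds with its foot (16 + 8 n - g) / 0.42 mm above the floor; 8 to 15 N of push is firm. Origin: middle of its underside
- wedge_handle (a point): centre of the orange handle block: 40 (x) x 22 (y) x 28 mm; this point is 53 mm above the wedge's underside and 5 mm to -y of its middle. Gripped from above across the 40 mm (fingers along its x)
- wedge_tip (a point): middle of the wedge's underside (foot)
- film_tape: roll of amber tape, 56 mm across, 15 mm tall; bystander
- flux_bottle: white dropper bottle with black cap, 30 mm across, 74 mm tall; bystander
- solder_spool: spool of bright wire, 49 mm across, 43 mm tall; bystander
- battery: black and copper block battery lying flat, 26 x 49 x 17 mm; bystander
- driver_hex: small screwdriver with yellow handle, 132 mm long; bystander
- tweezers: black tweezers, 121 mm long; bystander

How it is judged:
By the outcome, as a careful person would: the job done as asked, in the order asked, and still so for the second after the job is handed in, while the arm keeps its last pose, push and grip.
It also fails if it takes over 72 s, if anything falls off the work surface, if the arm or the gripper's body presses on something with over 40 N, if the wrist force passes 120 N, or if a joint passes its speed limit or range.

## Working session

There is one attempt and no reset: what is moved stays moved. The work goes in short steps, Python scripts to look and compute and a tool call to move; the robot and the scene stay as the last step left them, time stands still between calls to the robot, and variables do not carry over. Pictures are saved under pics/ and viewed, at most 10 in all, crops included, and the job is handed in when it is done.

Besides the shell and the picture viewer there is one more tool, called after "Request:" in YAML: its name, and indented under it one key for each argument. apply_moves: Moves the arm, as the interface text tells. Its arguments: {"type":"object","properties":{"travel":{"type":"array","items":{"type":"array","items":{"type":"number","minimum":-1,"maximum":1}}},"rotation":{"type":"array","items":{"type":"array","items":{"type":"number","minimum":-1,"maximum":1}}},"grip":{"type":"array","items":{"type":"number"}},"force":{"type":"number"}},"required":["travel","rotation","grip"]}

```bash
ls; mkdir -p pics
python3 - <<'E'
from workcell import bot, vision
import cv2, numpy as np
s=bot.sense(); print(s, bot.tips_ahead)
for n in ("top","side"):
    im,d=vision.snapshot(n); cv2.imwrite(f"pics/{n}0.png",im); np.save(f"{n}0.npy",d)
    c=vision.get_calibration(n); print(n,{k:np.round(v,4) for k,v in c.items()})
E
```

```text
pics
{'time_s': 0.0, 'joints': array([-1.25050353e+00,  4.94166042e-01,  1.34612661e+00, -7.01131370e-07,
        1.30250867e+00, -9.55177431e-02]), 'joint_velocities': array([ 0.00174452,  0.00045518,  0.00070227,  0.00040281,  0.00095513,
       -0.00048887]), 'joint_torque': array([-1.14401880e-04, -8.78820491e+01, -3.81866133e+01,  7.08195451e-02,
        5.27133036e-02, -4.18586944e-05]), 'tool_pos': array([ 0.25233468, -0.57139955,  0.22735045]), 'ee_rot': array([-6.00482877e-04,  9.78465238e-01,  2.06410784e-01, -6.81124820e-05]), 'ft_force': array([ 0.25826701,  0.77151204, -0.19091481]), 'moment': array([ 0.06371623, -0.04587565, -0.03191476]), 'finger_force': 0.0, 'grip_width': 0.9970793231083965} 0.014
top {'fx': np.float64(366.5583), 'fy': np.float64(366.5583), 'cx': np.float64(315.32), 'cy': np.float64(197.1093), 'k1': np.float64(-0.0003), 'extrinsics': array([[-1.3000e-03, -9.9550e-01,  9.4800e-02,  4.7300e-01],
       [-9.9990e-01, -2.0000e-04, -1.6400e-02,  1.1740e-01],
       [ 1.6400e-02, -9.4800e-02, -9.9540e-01,  1.0901e+00],
       [ 0.0000e+00,  0.0000e+00,  0.0000e+00,  1.0000e+00]])}
side {'fx': np.float64(389.3388), 'fy': np.float64(389.3388), 'cx': np.float64(320.476), 'cy': np.float64(199.6324), 'k1': np.float64(-0.0601), 'extrinsics': array([[ 0.9941, -0.0853,  0.0676,  0.4743],
       [-0.1078, -0.6856,  0.72  , -0.8238],
       [-0.0151, -0.723 , -0.6907,  0.928 ],
       [ 0.    ,  0.    ,  0.    ,  1.    ]])}
```

View pics/top0.png

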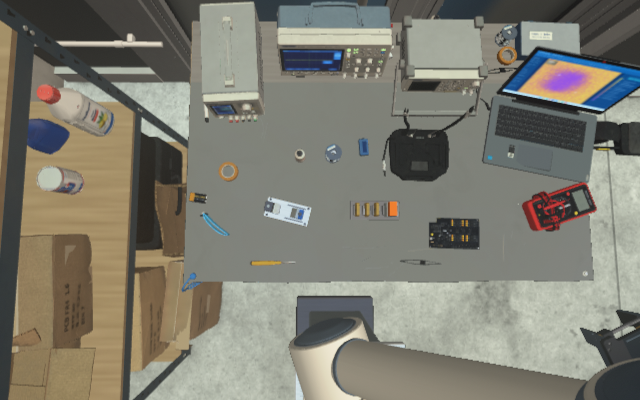

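View pics/side0.png

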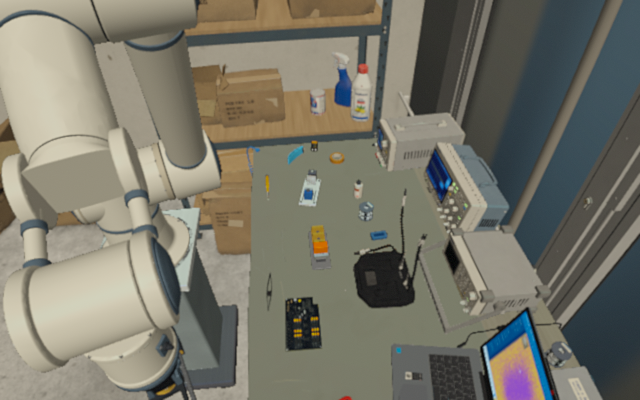

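The top view shows the jig at about (287,210), with the blue stop to its right. The rack is at (374,210), with the orange wedge handle at (393,209). I'll move to look down on both with the wrist camera.

```bash
cat > h.py <<'E'
from workcell import bot, vision
import cv2, numpy as np
from scipy.spatial.transform import Rotation as R
def tool():
    s=bot.sense(); return s, np.array(s["tool_pos"]), R.from_quat(s["ee_rot"],scalar_first=True)
def down(th):  # tool x at world angle th, tool z down
    return R.from_matrix(np.array([[np.cos(th),np.sin(th),0],[np.sin(th),-np.cos(th),0],[0,0,-1]]))
def to(p,th):
    "fractions of full scale to reach TCP p, yaw th, from the measured pose"
    s,p0,r0=tool()
    t=r0.inv().apply(np.array(p)-p0)/.2; w=(r0.inv()*down(th)).as_rotvec()/np.radians(30)
    print("travel",np.round(t,4),"rot",np.round(w,4)); return t,w
def ray(n,uv,c=None):
    c=c or vision.get_calibration(n); uv=np.atleast_2d(np.float64(uv))
    K=np.array([[c["fx"],0,c["cx"]],[0,c["fy"],c["cy"]],[0,0,1]])
    q=cv2.undistortPoints(uv.reshape(-1,1,2),K,np.array([c["k1"],0,0,0])).reshape(-1,2)
    E=c["extrinsics"]; return E[:3,3],np.c_[q,np.ones(len(q))]@E[:3,:3].T
def plane(n,uv,z,c=None):
    o,d=ray(n,uv,c); return o+d*((z-o[2])/d[:,2])[:,None]
E
python3 - <<'E'
from h import *
s,p,r=tool()
c=vision.get_calibration("wrist");E=c["extrinsics"]
print(c["fx"],c["k1"],"cam in tool",np.round(r.inv().apply(E[:3,3]-p),4));print(np.round(r.inv().as_matrix()@E[:3,:3],3))
print(np.round(plane("top",[(374,210),(393,209),(287,210),(298,212),(358,209)],.03),3))
to([.50,.06,.30],np.pi/2)
E
```

```text
354.9862361839971 -0.05462021494154033 cam in tool [ 0.0824 -0.0009 -0.1573]
[[-0.    -0.958 -0.288]
 [ 1.    -0.    -0.001]
 [ 0.    -0.288  0.958]]
[[ 0.536 -0.07   0.03 ]
 [ 0.539 -0.126  0.03 ]
 [ 0.537  0.182  0.03 ]
 [ 0.531  0.15   0.03 ]
 [ 0.539 -0.024  0.03 ]]
travel [ 2.4081 -2.3884 -0.3601] rot [-1.7000e-03 -1.4000e-03 -2.2058e+00]
```

Request:
apply_moves:
  travel:
    - [1, -1, -0.2]
    - [1, -1, -0.2]
    - [1, -1, -0.2]
    - [1, -1, -0.2]
    - [1, -1, -0.2]
  rotation:
    - [0, 0, -1]
    - [0, 0, -1]
    - [0, 0, -1]
    - [0, 0, -1]
    - [0, 0, -1]
  grip: [1, 1, 1, 1, 1]

```text
time_s: 0.72
tool_pos: [0.355, -0.3054, 0.2682]
ee_rot: [-0.0, 0.891, 0.453, 0.0]
ft_force: [-0.2, -0.1, 1.6]
grip_width: 0.999
finger_force: 0.0
```

```bash
python3 -c "
from h import *
print(tool()[1]); to([.53,-.03,.24],np.pi/2)"
```

```text
[ 0.35504093 -0.30537763  0.26822308]
travel [ 1.6279 -0.1043  0.1417] rot [-2.0000e-04 -8.0000e-04 -1.2032e+00]
```

Request:
apply_moves:
  travel:
    - [1, -0.06, 0.08]
    - [1, -0.06, 0.08]
    - [1, -0.06, 0.08]
    - [1, -0.06, 0.08]
  rotation:
    - [0, 0, -1]
    - [0, 0, -1]
    - [0, 0, -1]
    - [0, 0, -1]
  grip: [1, 1, 1, 1]

```text
time_s: 1.23
tool_pos: [0.464, -0.1365, 0.2515]
ee_rot: [-0.0, 0.742, 0.67, 0.0]
ft_force: [-0.2, -0.5, -0.5]
grip_width: 1.001
finger_force: 0.0
```

```bash
python3 -c "
from h import *
print(tool()[1]); to([.53,-.03,.24],np.pi/2)"
```

```text
[ 0.46402305 -0.13649236  0.25147528]
travel [0.5633 0.2739 0.0576] rot [-0.001  -0.0014 -0.1951]
```

Request:
apply_moves:
  travel:
    - [0.563, 0.274, 0.058]
    - [0.563, 0.274, 0.058]
    - [0.563, 0.274, 0.058]
    - [0.563, 0.274, 0.058]
  rotation:
    - [0, 0, -0.195]
    - [0, 0, -0.195]
    - [0, 0, -0.195]
    - [0, 0, -0.195]
  grip: [1, 1, 1, 1]

```text
time_s: 1.72
tool_pos: [0.5292, -0.034, 0.2401]
ee_rot: [-0.0, 0.709, 0.705, -0.0]
ft_force: [1.0, -0.7, -0.0]
grip_width: 1.003
finger_force: 0.0
```

Run:
```python
from h import *
import pickle
print(tool()[1])
c=vision.get_calibration("wrist"); im,d=vision.snapshot("wrist")
pickle.dump((c,im,d),open("w1.pkl","wb")); cv2.imwrite("pics/w1.png",im)
print(np.round(c["extrinsics"],3)); to([.53,.21,.24],np.pi/2)
```

```text
[ 0.52918135 -0.03396514  0.24008876]
[[ 1.    -0.006 -0.003  0.53 ]
 [-0.007 -0.958 -0.288  0.049]
 [-0.001  0.288 -0.958  0.397]
 [ 0.     0.     0.     1.   ]]
travel [ 1.2223e+00 -3.8000e-03  9.0000e-04] rot [-0.0011  0.0005 -0.0134]
```

View pics/w1.png

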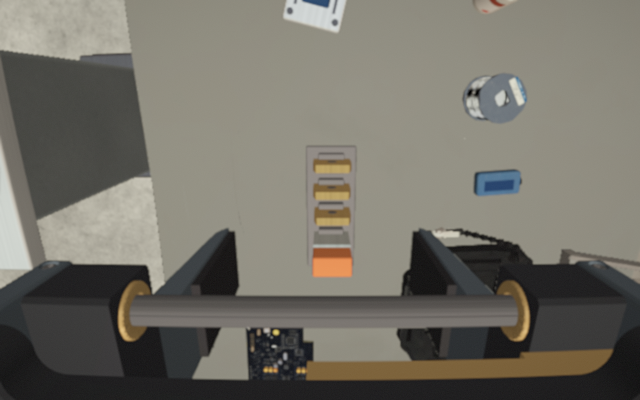

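Spacer tops are at (332,166), (332,192) and (332,217), and the orange handle is at (332,262). The jig is just visible at the top edge.

```bash
cat >> h.py <<'E'
def cloud(c,d):
    v,u=np.indices(d.shape); uv=np.c_[u.ravel(),v.ravel()]
    o,r=ray("",uv,c); return (o+r*d.reshape(-1,1)).reshape(*d.shape,3)
E
python3 - <<'E'
from h import *
import pickle
c,im,d=pickle.load(open("w1.pkl","rb")); P=cloud(c,d)
for name,(u0,v0,u1,v1),z in [("s1",(305,150,360,178),.046),("s2",(305,178,360,203),.046),("s3",(305,203,360,230),.046),("h",(305,235,360,285),.073),("rack",(300,140,362,290),.006)]:
    Q=P[v0:v1,u0:u1].reshape(-1,3); m=Q[abs(Q[:,2]-z)<.004]
    print(name,len(m),"med z",np.median(m[:,2]).round(4),"lo",np.percentile(m,3,axis=0).round(4),"hi",np.percentile(m,97,axis=0).round(4))
    if len(m)>5: print(cv2.minAreaRect((m[:,:2]*1000).astype(np.float32)))
hsv=cv2.cvtColor(im,cv2.COLOR_BGR2HSV)
print("col", [ (v,im[v,332].tolist(),P[v,332].round(4).tolist()) for v in range(154,282,2)])
E
```

```text
s1 314 med z 0.0462 lo [ 0.5219 -0.0233  0.0443] hi [ 0.5546 -0.0152  0.0476]
((538.510498046875, -19.206645965576172), (8.384767532348633, 35.32682418823242), 89.4054183959961)
s2 279 med z 0.0463 lo [ 0.5209 -0.0505  0.0435] hi [ 0.5544 -0.0432  0.0477]
((537.5352172851562, -46.90492248535156), (8.066805839538574, 36.26461410522461), 89.79246520996094)
s3 288 med z 0.0462 lo [ 0.5212 -0.079   0.0426] hi [ 0.5548 -0.071   0.0477]
((538.05859375, -75.15348052978516), (8.511110305786133, 35.984405517578125), 89.61639404296875)
h 848 med z 0.0743 lo [ 0.5192 -0.1246  0.0702] hi [ 0.5556 -0.1034  0.0756]
((537.8357543945312, -114.25880432128906), (23.3497371673584, 39.238582611083984), 89.25006866455078)
rack 2283 med z 0.0063 lo [ 0.5099 -0.135   0.0043] hi [ 0.5645 -0.0023  0.0087]
((536.6688232421875, -88.50474548339844), (70.51128387451172, 183.1638641357422), 1.4294649362564087)
col [(154, [109, 114, 119], [0.5386, -0.0094, 0.018]), (156, [134, 140, 146], [0.5386, -0.0114, 0.0191]), (158, [130, 137, 144], [0.5386, -0.0139, 0.0169]), (160, [74, 91, 105], [0.5385, -0.0151, 0.0223]), 
[... 2283 characters left out ...]
, (254, [44, 81, 146], [0.5375, -0.1033, 0.0677]), (256, [45, 83, 151], [0.5374, -0.1032, 0.0727]), (258, [71, 122, 204], [0.5374, -0.1046, 0.0743]), (260, [90, 148, 233], [0.5374, -0.1066, 0.0749]), (262, [90, 148, 233], [0.5374, -0.1092, 0.0739]), (264, [90, 148, 233], [0.5374, -0.1114, 0.0741]), (266, [90, 149, 233], [0.5374, -0.1136, 0.074]), (268, [91, 149, 233], [0.5374, -0.1155, 0.0746]), (270, [91, 150, 234], [0.5374, -0.1178, 0.0746]), (272, [91, 150, 234], [0.5374, -0.1198, 0.0751]), (274, [91, 151, 235], [0.5374, -0.1229, 0.0734]), (276, [105, 145, 210], [0.5374, -0.1248, 0.0741]), (278, [134, 145, 152], [0.5391, -0.1674, -0.0001]), (280, [134, 146, 148], [0.5391, -0.1702, -0.0])]
```

Request:
apply_moves:
  travel:
    - [0.75, 0.0, 0.0]
    - [0.75, 0.0, 0.0]
    - [0.75, 0.0, 0.0]
    - [0.75, 0.0, 0.0]
  rotation:
    - [0, 0, -0.013]
    - [0, 0, -0.013]
    - [0, 0, -0.013]
    - [0, 0, -0.013]
  grip: [1, 1, 1, 1]

```text
time_s: 2.28
tool_pos: [0.5302, 0.1166, 0.2405]
ee_rot: [0.0, 0.707, 0.708, 0.0]
ft_force: [0.6, -1.1, -0.6]
grip_width: 1.005
finger_force: 0.0
```

Run:
```python
from h import *
import pickle
print(tool()[1])
c=vision.get_calibration("wrist"); im,d=vision.snapshot("wrist")
pickle.dump((c,im,d),open("w2.pkl","wb"))
cr=im[20:240,190:440]; cv2.imwrite("pics/w2.png",cv2.resize(cr,None,fx=2.7,fy=2.7,interpolation=cv2.INTER_CUBIC))
```

```text
[0.53018472 0.11656643 0.24050005]
```

View pics/w2.png

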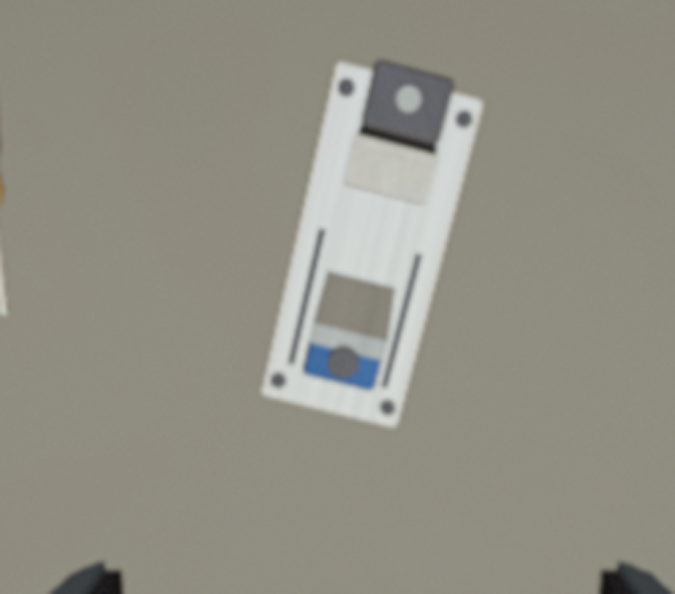

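The jig base is tilted about -13° in yaw. The anvil is at the top (408,100 in the crop), the heat sink at (392,170), and the blue stop at (342,365) with its slope at (355,305).

Run:
```python
from h import *
import pickle
c,im,d=pickle.load(open("w2.pkl","rb")); P=cloud(c,d)
sub=np.zeros(d.shape,bool); sub[20:240,250:400]=True
Z=P[...,2]
m=(sub&(Z>.004)).astype(np.uint8); m=cv2.morphologyEx(m,cv2.MORPH_OPEN,np.ones((3,3)))
hsv=cv2.cvtColor(im,cv2.COLOR_BGR2HSV)
# base: bright, low
b=(sub&(hsv[...,2]>170)&(hsv[...,1]<40)); 
base=P[b&(abs(Z-.010)<.003)]; print("floor z",np.median(base[:,2]),len(base))
r=cv2.minAreaRect((base[:,:2]*1000).astype(np.float32)); print("base",r)
best=[]
# yaw from the rect
w,h=r[1]; a=r[2] if h>w else r[2]-90; 
print("yaw",a)
# contour of whole-jig mask projected on z=.01 for long edges
ax=np.radians(a); ex=np.array([np.cos(ax),np.sin(ax)]); ey=np.array([-ex[1],ex[0]])
o=np.array(r[0])/1000
L=P[...,:2]-o; X=L@ex; Y=L@ey
print("origin",o)
for nm,zz in (("anvil",.054),("sink",.048),("stop",.050)):
    q=sub&(abs(Z-zz)<.0025)&(abs(X)<.03)
    if nm=="sink": q&=(Y>0)
    if nm=="stop": q&=(Y<0)
    if nm=="anvil": q&=(Y>0)
    p=(P[q][:,:2]*1000).astype(np.float32); print(nm,q.sum(),np.median(Z[q]),cv2.minAreaRect(p),"X",np.percentile(X[q],[2,98]).round(4),"Y",np.percentile(Y[q],[2,98]).round(4))
s=sub&(abs(X)<.011)&(Y<0)&(Z>.014)&(Z<.046)
A=np.c_[Y[s],Z[s]-.010]; k=A[:,0]+.42*A[:,1]; print("stop foot Y",np.percentile(k,[5,25,50,75,95]).round(4),len(k),np.polyfit(A[:,1],A[:,0],1))
# profile mid strip
q=sub&(abs(X)<.004); y=Y[q];z=Z[q]
for y0 in np.arange(-.07,.071,.003):
    t=abs(y-y0)<.0015; 
    if t.any(): print(round(y0,3),np.percentile(z[t],[0,50,100]).round(4),end="; ")
```

```text
floor z 0.010493274361937394 3978
base ((533.2142333984375, 183.84890747070312), (131.065185546875, 57.9034538269043), 75.85050201416016)
yaw -14.149497985839844
origin [0.53321423 0.18384891]
anvil 716 0.05437839869930747 ((545.8885498046875, 234.06045532226562), (25.09642791748047, 28.255876541137695), 75.53282165527344) X [-0.0135  0.0131] Y [0.0423 0.0636]
sink 660 0.048259278598525385 ((541.0387573242188, 215.30406188964844), (20.035043716430664, 30.184709548950195), 75.7712173461914) X [-0.0145  0.0142] Y [0.0228 0.0415]
stop 305 0.049496412618196706 ((524.23583984375, 149.8001251220703), (19.583141326904297, 28.028545379638672), 73.90917205810547) X [-0.0135  0.013 ] Y [-0.0435 -0.0256]
stop foot Y [-0.0293 -0.0108 -0.0103 -0.0099 -0.0095] 385 [-0.68700139 -0.00641251]
-0.07 [-0.001  -0.0002  0.0014]; -0.067 [-0.0009 -0.0002  0.0011]; -0.064 [0.0081 0.0105 0.0119]; -0.061 [0.0081 0.0097 0.0111]; -0.058 [0.0078 0.0104 0.0119]; -0.055 [0.0089 0.0107 0.0118]; -0.052 [0.0098 0.0104 0.0116]; -0.046 [0.0443 0.0456 0.0477]; -0.043 [0.0468 0.0522 0.0536]; -0.04 [0.0504 0.0524 0.0541];
[... 393 characters left out ...]
 0.012 ]; 0.002 [0.0091 0.0105 0.0117]; 0.005 [0.0092 0.0105 0.0117]; 0.008 [0.0097 0.0105 0.0119]; 0.011 [0.0099 0.0108 0.0121]; 0.014 [0.0095 0.011  0.0121]; 0.017 [0.0094 0.0107 0.0129]; 0.02 [0.0093 0.0105 0.0117]; 0.023 [0.0095 0.0476 0.0499]; 0.026 [0.0464 0.0484 0.0492]; 0.029 [0.046  0.048  0.0494]; 0.032 [0.0463 0.0481 0.0494]; 0.035 [0.0467 0.0482 0.0494]; 0.038 [0.047  0.0485 0.0508]; 0.041 [0.0483 0.0505 0.052 ]; 0.044 [0.0518 0.054  0.0562]; 0.047 [0.0532 0.0545 0.0559]; 0.05 [0.0531 0.0557 0.0588]; 0.053 [0.0562 0.0576 0.0598]; 0.056 [0.0533 0.0569 0.0589]; 0.059 [0.0525 0.0544 0.0558]; 0.062 [0.053  0.0545 0.0563]; 0.065 [0.0516 0.0528 0.0543]; 0.071 [-0.0004  0.0006  0.001 ];
```

Run:
```python
from h import *
import pickle
d=np.load("top0.npy"); P=cloud(vision.get_calibration("top"),d).reshape(-1,3)
t=P[(P[:,2]>.07)&(P[:,2]<.3)&(P[:,0]>.38)&(P[:,0]<.68)&(P[:,1]>-.25)&(P[:,1]<.33)]
print("tall things",len(t), t[::max(1,len(t)//8)].round(3))
to([.538,-.084,.11],np.radians(89.5))
```

```text
tall things 104 [[ 0.556 -0.106  0.071]
 [ 0.553 -0.122  0.073]
 [ 0.548 -0.114  0.073]
 [ 0.542 -0.107  0.075]
 [ 0.539 -0.122  0.073]
 [ 0.534 -0.119  0.073]
 [ 0.528 -0.115  0.075]
 [ 0.523 -0.112  0.075]]
travel [-0.9978  0.0381  0.6526] rot [0.     0.0006 0.0178]
```

Request:
apply_moves:
  travel:
    - [-0.998, 0.038, 0.3]
    - [-0.998, 0.038, 0.652]
    - [-0.998, 0.038, 0.652]
    - [-0.998, 0.038, 0.652]
    - [-0.998, 0.038, 0.652]
  rotation:
    - [0, 0, 0.018]
    - [0, 0, 0.018]
    - [0, 0, 0.018]
    - [0, 0, 0.018]
    - [0, 0, 0.018]
  grip: [0.65, 0.65, 0.65, 0.65, 0.65]

```text
time_s: 2.95
tool_pos: [0.5364, -0.0872, 0.1078]
ee_rot: [-0.001, 0.712, 0.702, -0.001]
ft_force: [1.1, -0.2, 0.1]
grip_width: 0.654
finger_force: 0.0
```

```bash
python3 -c "
from h import *
print([tool()[1].round(5) for _ in range(2)],tool()[0]['grip_width']); to([.538,-.084,.024],np.radians(89.5))"
```

```text
[array([ 0.53641, -0.0872 ,  0.10785]), array([ 0.53641, -0.0872 ,  0.10785])] 0.6544565898204185
travel [0.0159 0.0093 0.4192] rot [-0.007  -0.0008 -0.0101]
```

Request:
apply_moves:
  travel:
    - [0, 0, 0]
    - [0, 0, 0]
  rotation:
    - [0, 0, 0]
    - [0, 0, 0]
  grip: [0.65, 0.65]

```text
time_s: 3.2
tool_pos: [0.5386, -0.0828, 0.1109]
ee_rot: [0.001, 0.71, 0.704, 0.0]
ft_force: [0.3, -0.0, -0.0]
grip_width: 0.652
finger_force: 0.0
```

```bash
python3 -c "
from h import *
print([tool()[1].round(5) for _ in range(2)],tool()[0]['grip_width']); to([.538,-.084,.024],np.radians(89.5))"
```

```text
[array([ 0.53858, -0.08282,  0.1109 ]), array([ 0.53858, -0.08282,  0.1109 ])] 0.6516917837007572
travel [-0.0058 -0.0035  0.4345] rot [0.0027 0.0006 0.0012]
```

Request:
apply_moves:
  travel:
    - [-0.006, -0.003, 0.25]
    - [-0.006, -0.003, 0.35]
    - [-0.006, -0.003, 0.433]
    - [-0.006, -0.003, 0.433]
    - [-0.006, -0.003, 0.433]
  rotation:
    - [0, 0, 0]
    - [0, 0, 0]
    - [0, 0, 0]
    - [0, 0, 0]
    - [0, 0, 0]
  grip: [0.65, 0.65, 0.65, 0.65, 0.65]

```text
time_s: 3.82
tool_pos: [0.5382, -0.0842, 0.0242]
ee_rot: [0.001, 0.71, 0.704, 0.0]
ft_force: [1.5, 0.2, 0.8]
grip_width: 0.646
finger_force: 0.0
```

Request:
apply_moves:
  travel:
    - [0, 0, 0]
    - [0, 0, 0]
    - [0, 0, 0]
    - [0, 0, 0]
    - [0, 0, 0]
  rotation:
    - [0, 0, 0]
    - [0, 0, 0]
    - [0, 0, 0]
    - [0, 0, 0]
    - [0, 0, 0]
  grip: [0.4, 0.4, 0.4, 0.4, 0.4]
  force: 25

```text
time_s: 4.45
tool_pos: [0.5379, -0.0843, 0.0238]
ee_rot: [0.0, 0.71, 0.704, 0.0]
ft_force: [-1.0, 0.3, 7.0]
grip_width: 0.437
finger_force: 25.0
```

Request:
apply_moves:
  travel:
    - [0, 0, -0.3]
    - [0, 0, -0.48]
    - [0.4, 0, -0.48]
    - [0.9, 0, -0.48]
    - [0.9, 0, -0.48]
  rotation:
    - [0, 0, 0]
    - [0, 0, 0]
    - [0, 0, 0.2]
    - [0, 0, 0.45]
    - [0, 0, 0.45]
  grip: [0.4, 0.4, 0.4, 0.4, 0.4]

```text
time_s: 5.08
tool_pos: [0.5389, 0.0977, 0.1196]
ee_rot: [0.0, 0.789, 0.615, 0.0]
ft_force: [0.9, -0.2, -1.5]
grip_width: 0.432
finger_force: 25.0
```

Request:
apply_moves:
  travel:
    - [0, 0, 0]
    - [0, 0, 0]
  rotation:
    - [0, 0, 0]
    - [0, 0, 0]
  grip: [0.4, 0.4]

```text
time_s: 5.32
tool_pos: [0.5391, 0.0957, 0.1193]
ee_rot: [0.0, 0.788, 0.616, -0.0]
ft_force: [-0.2, 0.1, -0.6]
grip_width: 0.435
finger_force: 25.0
```

```bash
cat >> h.py <<'E'
YAW=np.radians(-14.2); EX=np.array([np.cos(YAW),np.sin(YAW)]); EY=np.array([-EX[1],EX[0]]); O=np.array([.53321,.18385])
def jig(X,Y,z): return np.r_[O+X*EX+Y*EY,z]
E
python3 -c "
from h import *
print(tool()[1].round(5),tool()[0]['grip_width']); to(jig(0,.0082,.12),np.radians(75.8))"
```

```text
[0.53906 0.09566 0.11932] 0.435431557907759
travel [ 0.462  -0.1343 -0.0035] rot [-0.0001  0.0005  0.009 ]
```

Request:
apply_moves:
  travel:
    - [0.25, -0.07, 0]
    - [0.462, -0.134, 0]
    - [0.462, -0.134, 0]
    - [0.462, -0.134, 0]
    - [0.462, -0.134, 0]
  rotation:
    - [0, 0, 0.009]
    - [0, 0, 0.009]
    - [0, 0, 0.009]
    - [0, 0, 0.009]
    - [0, 0, 0.009]
  grip: [0.4, 0.4, 0.4, 0.4, 0.4]

```text
time_s: 5.95
tool_pos: [0.5357, 0.1905, 0.1193]
ee_rot: [0.0, 0.79, 0.613, -0.0]
ft_force: [0.3, 0.4, -0.7]
grip_width: 0.434
finger_force: 25.0
```

Run:
```python
from h import *
import pickle
print(tool()[1].round(5)); to(jig(0,.0082,.030),np.radians(75.8))
c=vision.get_calibration("wrist"); im,d=vision.snapshot("wrist")
pickle.dump((c,im,d),open("w3.pkl","wb")); P=cloud(c,d)
cv2.imwrite("pics/w3.png",im[0:400,100:560])
L=P[...,:2]-O; X=L@EX; Y=L@EY; Z=P[...,2]
hsv=cv2.cvtColor(im,cv2.COLOR_BGR2HSV)
b=(abs(X)<.02)&(Y>-.02)&(Y<.04)&(Z>.095)&(Z<.16)
h=Z[b]; print(b.sum(), np.percentile(h,[1,50,99]).round(4))
top=b&(abs(Z-np.percentile(h,90))<.003); print(Y[top].min(),Y[top].max(),X[top].min(),X[top].max(), cv2.minAreaRect((P[top][:,:2]*1000).astype(np.float32)))
s=(abs(X)<.012)&(Y>.01)&(abs(Z-.048)<.003); print("sink Y",np.percentile(Y[s],[1,5,50,99]).round(4),"X",np.percentile(X[(Y>.025)&(Y<.038)&(abs(Z-.048)<.003)],[1,99]))
s=(abs(X)<.011)&(Y<0)&(Z>.014)&(Z<.046); k=Y[s]+.42*(Z[s]-.010); print("foot",np.percentile(k,[5,25,50,75,95]).round(4))
```

```text
[0.53568 0.19046 0.11931]
travel [ 0.006  -0.0038  0.4466] rot [-0.0002  0.0005 -0.0048]
4989 [0.1023 0.1343 0.1577]
-0.008185528849834962 0.02481298520267473 -0.01992838883533163 0.018283903370907767 ((534.63427734375, 192.31915283203125), (32.99422073364258, 38.05989074707031), 76.55146789550781)
sink Y [0.0231 0.0238 0.0323 0.0643] X [-0.01479234  0.01440897]
foot [-0.0311 -0.0105 -0.01   -0.0097 -0.0091]
```

View pics/w3.png

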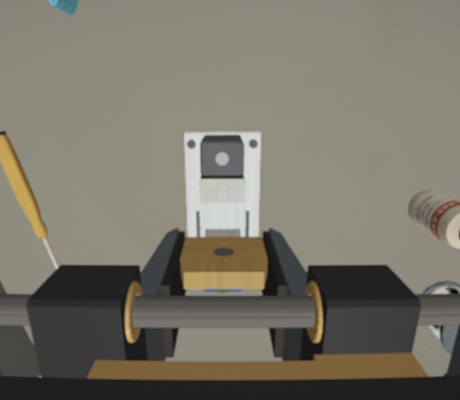

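The held spacer is at crop (224,262), lined up with the sink at (222,190).

Run:
```python
from h import *
import pickle
c,im,d=pickle.load(open("w3.pkl","rb")); P=cloud(c,d)
L=P[...,:2]-O; X=L@EX; Y=L@EY; Z=P[...,2]
u=321
print([(v,im[v,u].tolist(),Y[v,u].round(4),Z[v,u].round(4)) for v in range(172,296,4)])
t=(abs(Z-.1415)<.003)&(abs(X)<.025); t[:255]=False; t[292:]=False; t[:,:280]=False; t[:,370:]=False
print(t.sum(),"X",np.percentile(X[t],[1,50,99]).round(4),"Y",np.percentile(Y[t],[1,50,99]).round(4),cv2.minAreaRect((P[t][:,:2]*1000).astype(np.float32)),np.polyfit(X[t],Y[t],1))
f=(Z<.138)&(Z>.11)&(abs(X)<.015); f[:236]=False; f[272:]=False; print("front Y",np.percentile(Y[f],[5,50,95]).round(4),np.polyfit(Z[f],Y[f],1),np.polyfit(X[f],Y[f],1))
```

```text
[(172, [108, 105, 104], np.float64(0.0443), np.float64(0.0543)), (176, [47, 48, 51], np.float64(0.0409), np.float64(0.0509)), (180, [184, 193, 192], np.float64(0.0376), np.float64(0.0482)), (184, [189, 197, 196], np.float64(0.0351), np.float64(0.0489)), (188, [190, 199, 199], np.float64(0.0324), np.float64(0.0489)), (192, [192, 200, 199], np.float64(0.0296), np.float64(0.0487)), (196, [195, 201, 200], np.float64(0.0265), np.float64(0.0474)), (200, [196, 201, 200], np.float64(0.0241), np.float64(0.0487)), (204, [214, 216, 211], np.float64(0.0097), np.float64(0.0101)), (208, [214, 216, 212], np.float64(0.0068), np.float64(0.0113)), (212, [214, 216, 211], np.float64(0.0035), np.float64(0.0113)), (216, [214, 216, 211], np.float64(-0.0002), np.float64(0.0104)), (220, [214, 216, 211], np.float64(-0.0033), np.float64(0.011)), (224, [214, 216, 211], np.float64(-0.007), np.float64(0.01)), (228, [192, 195, 192], np.float64(-0.0097), np.float64(0.0119)), (232, [121, 132, 136], np.float64(-0.0122), np.float64(0.0144)), (236, [99, 119, 131], np.float64(0.0196), np.float64(0.1019)), (240, [55, 94,
[... 416 characters left out ...]
68, [54, 92, 118], np.float64(0.0194), np.float64(0.1382)), (272, [85, 138, 164], np.float64(0.0196), np.float64(0.1423)), (276, [97, 153, 177], np.float64(0.0176), np.float64(0.1421)), (280, [97, 153, 177], np.float64(0.0154), np.float64(0.1414)), (284, [96, 152, 177], np.float64(0.0142), np.float64(0.1427)), (288, [100, 146, 168], np.float64(0.0119), np.float64(0.1421)), (292, [111, 109, 108], np.float64(-0.0435), np.float64(0.0521))]
1707 X [-0.0164  0.001   0.0179] Y [0.0115 0.0166 0.0203] ((538.8482055664062, 198.70477294921875), (10.306718826293945, 38.17626953125), 73.3466796875) [-0.0040195   0.01641163]
front Y [0.0193 0.0197 0.0202] [-0.00300301  0.02010271] [0.00055757 0.01972716]
```

Request:
apply_moves:
  travel:
    - [0.006, -0.004, 0.2]
    - [0.006, -0.004, 0.35]
    - [0.006, -0.004, 0.445]
    - [0.006, -0.004, 0.445]
    - [0.006, -0.004, 0.445]
  rotation:
    - [0, 0, -0.005]
    - [0, 0, -0.005]
    - [0, 0, -0.005]
    - [0, 0, -0.005]
    - [0, 0, -0.005]
  grip: [0.4, 0.4, 0.4, 0.4, 0.4]

```text
time_s: 6.62
tool_pos: [0.5353, 0.193, 0.031]
ee_rot: [0.0, 0.789, 0.615, 0.0]
ft_force: [0.4, -0.5, -0.5]
grip_width: 0.435
finger_force: 25.0
```

Request:
apply_moves:
  travel:
    - [0, 0, 0.006]
    - [0, 0, 0.012]
    - [0, 0, 0.012]
  rotation:
    - [0, 0, 0]
    - [0, 0, 0]
    - [0, 0, 0]
  grip: [0.4, 0.4, 0.4]

```text
time_s: 7.0
tool_pos: [0.535, 0.1933, 0.0281]
ee_rot: [0.0, 0.789, 0.615, 0.0]
ft_force: [1.8, 0.4, -0.1]
grip_width: 0.438
finger_force: 25.0
```

Request:
apply_moves:
  travel:
    - [0.003, 0, 0.001]
    - [0.005, 0, 0.001]
    - [0.005, 0, 0.001]
    - [0.005, 0, 0.001]
  rotation:
    - [0, 0, 0]
    - [0, 0, 0]
    - [0, 0, 0]
    - [0, 0, 0]
  grip: [0.4, 0.4, 0.4, 0.4]

```text
time_s: 7.5
tool_pos: [0.535, 0.1935, 0.0279]
ee_rot: [0.0, 0.788, 0.615, -0.001]
ft_force: [-1.0, -9.8, 4.4]
grip_width: 0.436
finger_force: 25.0
```

Request:
apply_moves:
  travel:
    - [-0.004, 0, -0.001]
    - [-0.004, 0, -0.001]
    - [-0.004, 0, -0.001]
    - [-0.004, 0, -0.001]
    - [-0.004, 0, -0.001]
  rotation:
    - [0, 0, 0]
    - [0, 0, 0]
    - [0, 0, 0]
    - [0, 0, 0]
    - [0, 0, 0]
  grip: [0.4, 0.65, 0.65, 0.65, 0.65]

```text
time_s: 8.12
tool_pos: [0.5351, 0.1935, 0.0279]
ee_rot: [0.0, 0.789, 0.615, 0.0]
ft_force: [0.5, -0.4, 0.6]
grip_width: 0.648
finger_force: 0.0
```

Request:
apply_moves:
  travel:
    - [0, 0, -0.2]
    - [0, 0, -0.46]
    - [0, 0, -0.46]
    - [0, 0, -0.46]
    - [0, 0, -0.46]
  rotation:
    - [0, 0, 0]
    - [0, 0, 0]
    - [0, 0, 0]
    - [0, 0, 0]
    - [0, 0, 0]
  grip: [0.65, 0.65, 0.65, 0.65, 0.65]

```text
time_s: 8.75
tool_pos: [0.5343, 0.1933, 0.1188]
ee_rot: [-0.0, 0.789, 0.615, -0.001]
ft_force: [0.1, 0.4, 0.1]
grip_width: 0.65
finger_force: 0.0
```

```bash
cat >> h.py <<'E'
def prof(name):
    "profile along the jig's y through its middle: brass tops, faces"
    import pickle
    c=vision.get_calibration("wrist"); im,d=vision.snapshot("wrist"); pickle.dump((c,im,d),open(name+".pkl","wb"))
    P=cloud(c,d); L=P[...,:2]-O; X=L@EX; Y=L@EY; Z=P[...,2]
    hsv=cv2.cvtColor(im,cv2.COLOR_BGR2HSV); br=(hsv[...,0]>8)&(hsv[...,0]<30)&(hsv[...,1]>90)
    t=br&(abs(Z-.050)<.0025)&(abs(X)<.025)&(abs(Y)<.04)
    print("brass top",t.sum(),"X",np.percentile(X[t],[1,99]).round(4),"Y",np.percentile(Y[t],[1,99]).round(4),"slope",np.polyfit(X[t],Y[t],1).round(4),"z",np.median(Z[t]).round(4))
    return im,P,X,Y,Z
E
python3 - <<'E'
from h import *
print(tool()[1].round(5)); im,P,X,Y,Z=prof("w4"); cv2.imwrite("pics/w4.png",im[100:330,180:460])
to([.538,.115,.12],np.radians(89.5))
E
```

```text
[0.53431 0.19329 0.11879]
brass top 546 X [-0.0178  0.0163] Y [0.0149 0.0225] slope [-0.0089  0.0186] z 0.0505
travel [-0.3753  0.1131 -0.0058] rot [-0.0038  0.0014 -0.4533]
```

View pics/w4.png

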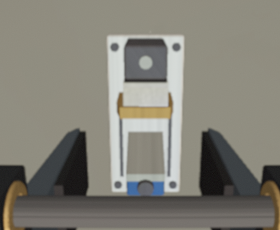

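The first spacer stands flat against the fins, its top at crop (145,112). Next I'll fetch spacer_2.

Request:
apply_moves:
  travel:
    - [-0.3, 0.09, 0]
    - [-0.65, 0.18, 0]
    - [-0.9, 0.25, 0]
    - [-0.9, 0.25, 0]
    - [-0.9, 0.25, 0]
  rotation:
    - [0, 0, -0.3]
    - [0, 0, -0.453]
    - [0, 0, -0.453]
    - [0, 0, -0.453]
    - [0, 0, -0.453]
  grip: [0.65, 0.65, 0.65, 0.65, 0.65]

```text
time_s: 9.43
tool_pos: [0.5393, 0.0068, 0.1193]
ee_rot: [-0.001, 0.711, 0.704, -0.0]
ft_force: [-0.6, 1.1, 0.3]
grip_width: 0.652
finger_force: 0.0
```

```bash
python3 -c "
from h import *
print(tool()[1].round(5)); to([.538,-.0601,.11],np.radians(89.5))"
```

```text
[0.53934 0.00677 0.11932]
travel [-0.3344 -0.0033  0.0465] rot [-0.0023 -0.0006 -0.0021]
```

Request:
apply_moves:
  travel:
    - [-0.2, -0.003, 0.1]
    - [-0.334, -0.003, 0.2]
    - [-0.334, -0.003, 0.2]
    - [-0.334, -0.003, 0.2]
    - [-0.334, -0.003, 0.2]
  rotation:
    - [0, 0, 0]
    - [0, 0, 0]
    - [0, 0, 0]
    - [0, 0, 0]
    - [0, 0, 0]
  grip: [0.65, 0.65, 0.65, 0.65, 0.65]

```text
time_s: 10.05
tool_pos: [0.5388, -0.0589, 0.0804]
ee_rot: [0.0, 0.71, 0.705, 0.0]
ft_force: [-0.5, -0.5, -0.1]
grip_width: 0.653
finger_force: 0.0
```

```bash
python3 -c "
from h import *
print(tool()[1].round(5)); to([.538,-.0601,.024],np.radians(89.5))"
```

```text
[ 0.53882 -0.05889  0.08037]
travel [-0.0061 -0.0042  0.2819] rot [0.0012 0.0001 0.0027]
```

Descend, grip, lift and carry.

Request:
apply_moves:
  travel:
    - [-0.006, -0.004, 0.15]
    - [-0.006, -0.004, 0.282]
    - [-0.006, -0.004, 0.282]
    - [-0.006, -0.004, 0.282]
  rotation:
    - [0, 0, 0]
    - [0, 0, 0]
    - [0, 0, 0]
    - [0, 0, 0]
  grip: [0.65, 0.65, 0.65, 0.65]

```text
time_s: 10.55
tool_pos: [0.5382, -0.061, 0.0245]
ee_rot: [0.0, 0.71, 0.704, 0.0]
ft_force: [-0.5, -0.5, -0.6]
grip_width: 0.649
finger_force: 0.0
```

Request:
apply_moves:
  travel:
    - [0, 0, 0]
    - [0, 0, 0]
    - [0, 0, 0]
    - [0, 0, 0]
    - [0, 0, 0]
  rotation:
    - [0, 0, 0]
    - [0, 0, 0]
    - [0, 0, 0]
    - [0, 0, 0]
    - [0, 0, 0]
  grip: [0.4, 0.4, 0.4, 0.4, 0.4]
  force: 25

```text
time_s: 11.18
tool_pos: [0.5381, -0.0613, 0.0242]
ee_rot: [0.0, 0.71, 0.704, 0.0]
ft_force: [-0.2, 0.7, 8.8]
grip_width: 0.434
finger_force: 25.0
```

Request:
apply_moves:
  travel:
    - [0, 0, -0.3]
    - [0, 0, -0.48]
    - [0.4, 0, -0.48]
    - [0.9, 0, -0.48]
    - [0.9, 0, -0.48]
  rotation:
    - [0, 0, 0]
    - [0, 0, 0]
    - [0, 0, 0.2]
    - [0, 0, 0.456]
    - [0, 0, 0.456]
  grip: [0.4, 0.4, 0.4, 0.4, 0.4]

```text
time_s: 11.8
tool_pos: [0.5391, 0.1207, 0.1199]
ee_rot: [0.0, 0.79, 0.613, 0.0]
ft_force: [1.3, -0.2, -0.8]
grip_width: 0.436
finger_force: 25.0
```

Request:
apply_moves:
  travel:
    - [0, 0, 0]
    - [0, 0, 0]
  rotation:
    - [0, 0, 0]
    - [0, 0, 0]
  grip: [0.4, 0.4]

```text
time_s: 12.05
tool_pos: [0.5391, 0.1186, 0.1195]
ee_rot: [0.0, 0.789, 0.615, -0.0]
ft_force: [0.1, -1.1, -1.1]
grip_width: 0.439
finger_force: 25.0
```

```bash
python3 -c "
from h import *
print(tool()[1].round(5)); to(jig(0,-.0035,.12),np.radians(75.8))"
```

```text
[0.53912 0.11859 0.11952]
travel [ 0.2917 -0.1084 -0.0025] rot [-0.0003  0.0005  0.002 ]
```

Request:
apply_moves:
  travel:
    - [0.15, -0.05, 0]
    - [0.286, -0.108, 0]
    - [0.286, -0.108, 0.2]
    - [0.286, -0.108, 0.35]
    - [0.286, -0.108, 0.35]
  rotation:
    - [0, 0, 0.002]
    - [0, 0, 0.002]
    - [0, 0, 0.002]
    - [0, 0, 0.002]
    - [0, 0, 0.002]
  grip: [0.4, 0.4, 0.4, 0.4, 0.4]

```text
time_s: 12.68
tool_pos: [0.5313, 0.1779, 0.048]
ee_rot: [-0.001, 0.79, 0.613, -0.002]
ft_force: [-1.4, 0.2, -0.6]
grip_width: 0.436
finger_force: 25.0
```

Request:
apply_moves:
  travel:
    - [0, 0, 0]
    - [0, 0, 0]
  rotation:
    - [0, 0, 0]
    - [0, 0, 0]
  grip: [0.4, 0.4]

```text
time_s: 12.92
tool_pos: [0.5332, 0.1793, 0.0508]
ee_rot: [0.0, 0.79, 0.614, 0.001]
ft_force: [0.4, -0.2, -1.6]
grip_width: 0.435
finger_force: 25.0
```

```bash
cat >> h.py <<'E'
def held(name,zt):
    "held spacer's top at zt: its X, Y"
    im,P,X,Y,Z=prof(name); hsv=cv2.cvtColor(im,cv2.COLOR_BGR2HSV); br=(hsv[...,0]>8)&(hsv[...,0]<30)&(hsv[...,1]>90)
    g=br&(abs(X)<.016)&(abs(Y)<.03)
    t=g&(abs(Z-zt)<.0025); print("held top",t.sum(),"X",np.percentile(X[br&(abs(Z-zt)<.0025)&(abs(X)<.025)],[1,99]).round(4),"Y",np.percentile(Y[t],[1,99]).round(4))
    f=g&(Z<zt-.004)&(Z>zt-.03)&(Z>.053); print("face",f.sum(),np.percentile(Y[f],[5,50,95]).round(4),np.polyfit(Z[f],Y[f],1).round(3),np.polyfit(X[f],Y[f],1).round(4))
    return im
E
python3 - <<'E'
from h import *
p=tool()[1]; print(p.round(5),"jigXY",(p[:2]-O)@EX,(p[:2]-O)@EY); held("w5",p[2]-.0182+.04)
to(jig(-.0003,-.0044,.030),np.radians(75.8))
E
```

```text
[0.53321 0.17926 0.0508 ] jigXY 0.001123739029435805 -0.004451535625886903
brass top 1491 X [-0.0183  0.0201] Y [0.0127 0.0225] slope [-0.0113  0.0174] z 0.0504
held top 1511 X [-0.0159  0.0181] Y [0.0051 0.0136]
face 928 [0.0128 0.0132 0.0136] [-0.002  0.013] [0.0006 0.0132]
travel [-1.000e-04 -6.800e-03  1.035e-01] rot [ 0.0033 -0.0016 -0.0023]
```

Request:
apply_moves:
  travel:
    - [0, -0.007, 0.06]
    - [0, -0.007, 0.105]
    - [0, -0.007, 0.112]
    - [0, -0.007, 0.112]
    - [0, -0.007, 0.112]
  rotation:
    - [0, 0, 0]
    - [0, 0, 0]
    - [0, 0, 0]
    - [0, 0, 0]
    - [0, 0, 0]
  grip: [0.4, 0.4, 0.4, 0.4, 0.4]

```text
time_s: 13.6
tool_pos: [0.5307, 0.1798, 0.0271]
ee_rot: [-0.0, 0.789, 0.614, -0.0]
ft_force: [-4.3, -1.4, 14.9]
grip_width: 0.438
finger_force: 25.0
```

Request:
apply_moves:
  travel:
    - [0.004, 0, 0]
    - [0.006, 0, 0]
    - [0.006, 0, 0]
    - [0.006, 0, 0]
  rotation:
    - [0, 0, 0]
    - [0, 0, 0]
    - [0, 0, 0]
    - [0, 0, 0]
  grip: [0.4, 0.4, 0.4, 0.4]

```text
time_s: 14.1
tool_pos: [0.5307, 0.1801, 0.0271]
ee_rot: [0.0, 0.789, 0.614, -0.001]
ft_force: [-4.6, -11.1, 17.7]
grip_width: 0.436
finger_force: 25.0
```

Request:
apply_moves:
  travel:
    - [0, 0, -0.005]
    - [0.004, 0, -0.005]
    - [0.006, 0, -0.005]
    - [0.006, 0, -0.005]
  rotation:
    - [0, 0, 0]
    - [0, 0, 0]
    - [0, 0, 0]
    - [0, 0, 0]
  grip: [0.4, 0.4, 0.4, 0.4]

```text
time_s: 14.6
tool_pos: [0.5311, 0.1811, 0.0277]
ee_rot: [0.0, 0.789, 0.614, -0.001]
ft_force: [-1.9, -13.1, 4.7]
grip_width: 0.438
finger_force: 25.0
```

Run:
```python
from h import *
p=tool()[1]; print(p.round(5),"jigXY",(p[:2]-O)@EX,(p[:2]-O)@EY); held("w6",.05)
```

```text
[0.53109 0.18108 0.02773] jigXY -0.001371680069266228 -0.00320214465075689
brass top 3011 X [-0.0183  0.0162] Y [0.0067 0.0226] slope [0.0154 0.0148] z 0.0507
held top 2745 X [-0.0183  0.0162] Y [0.0067 0.0226]Traceback (most recent call last):
  File "<stdin>", line 2, in <module>
  File "h.py", line 39, in held
    f=g&(Z<zt-.004)&(Z>zt-.03)&(Z>.053); print("face",f.sum(),np.percentile(Y[f],[5,50,95]).round(4),np.polyfit(Z[f],Y[f],1).round(3),np.polyfit(X[f],Y[f],1).round(4))
                                                              ~~~~~~~~~~~~~^^^^^^^^^^^^^^^^
    return _quantile_unchecked(
        a, q, axis, out, overwrite_input, method, keepdims, weights)
    return _ureduce(a,
                    func=_quantile_ureduce_func,
    ...<5 lines>...
                    overwrite_input=overwrite_input,
                    method=method)
    r = func(a, **kwargs)
    result = _quantile(arr,
                       quantiles=q,
    ...<2 lines>...
                       out=out,
                       weights=wgt)
    slices_having_nans = np.isnan(arr[-1, ...])
                                  ~~~^^^^^^^^^
IndexError: index -1 is out of bounds for axis 0 with size 0
```

Request:
apply_moves:
  travel:
    - [-0.004, 0, 0]
    - [-0.004, 0, 0]
    - [-0.004, 0, 0]
    - [-0.004, 0, 0]
    - [-0.004, 0, 0]
  rotation:
    - [0, 0, 0]
    - [0, 0, 0]
    - [0, 0, 0]
    - [0, 0, 0]
    - [0, 0, 0]
  grip: [0.4, 0.65, 0.65, 0.65, 0.65]

```text
time_s: 15.28
tool_pos: [0.5314, 0.1815, 0.0281]
ee_rot: [-0.0, 0.789, 0.614, 0.0]
ft_force: [-0.2, -0.2, 0.4]
grip_width: 0.652
finger_force: 0.0
```

Request:
apply_moves:
  travel:
    - [0, 0, -0.2]
    - [0, 0, -0.46]
    - [0, 0, -0.46]
    - [0, 0, -0.46]
    - [0, 0, -0.46]
  rotation:
    - [0, 0, 0]
    - [0, 0, 0]
    - [0, 0, 0]
    - [0, 0, 0]
    - [0, 0, 0]
  grip: [0.65, 0.65, 0.65, 0.65, 0.65]

```text
time_s: 15.9
tool_pos: [0.5307, 0.1812, 0.119]
ee_rot: [-0.0, 0.789, 0.614, -0.001]
ft_force: [-0.1, 0.2, -0.2]
grip_width: 0.652
finger_force: 0.0
```

Run:
```python
from h import *
print(tool()[1].round(5)); im,P,X,Y,Z=prof("w7"); cv2.imwrite("pics/w7.png",cv2.resize(im[100:330,180:460],None,fx=2,fy=2))
to([.538,-.0321,.12],np.radians(89.5))
```

```text
[0.53067 0.18123 0.11902]
brass top 1163 X [-0.0183  0.0161] Y [0.0073 0.0222] slope [0.0108 0.0148] z 0.0505
travel [-1.0249  0.2976 -0.0045] rot [-0.0036  0.0013 -0.4582]
```

View pics/w7.png

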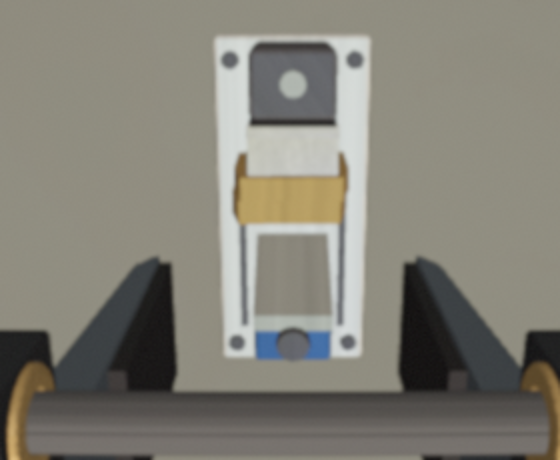

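Two spacers stand tight together, at crop (292,200). Now spacer_1.

Request:
apply_moves:
  travel:
    - [-0.3, 0.09, 0]
    - [-0.65, 0.19, 0]
    - [-1, 0.29, 0]
    - [-1, 0.29, 0.1]
    - [-1, 0.29, 0.2]
  rotation:
    - [0, 0, -0.3]
    - [0, 0, -0.458]
    - [0, 0, -0.458]
    - [0, 0, -0.458]
    - [0, 0, -0.458]
  grip: [0.65, 0.65, 0.65, 0.65, 0.65]

```text
time_s: 16.58
tool_pos: [0.5382, -0.0287, 0.079]
ee_rot: [-0.0, 0.711, 0.703, -0.0]
ft_force: [0.8, 0.2, 0.3]
grip_width: 0.65
finger_force: 0.0
```

Request:
apply_moves:
  travel:
    - [0, 0, 0]
    - [0, 0, 0]
  rotation:
    - [0, 0, 0]
    - [0, 0, 0]
  grip: [0.65, 0.65]

```text
time_s: 16.82
tool_pos: [0.5384, -0.0265, 0.0803]
ee_rot: [-0.0, 0.71, 0.704, -0.0]
ft_force: [0.4, 0.1, 0.1]
grip_width: 0.649
finger_force: 0.0
```

```bash
python3 -c "
from h import *
print(tool()[1].round(5)); to([.538,-.0316,.024],np.radians(89.5))"
```

```text
[ 0.53845 -0.02647  0.08028]
travel [-0.0257 -0.0019  0.2814] rot [-0.0006 -0.0001  0.0006]
```

Request:
apply_moves:
  travel:
    - [-0.025, -0.002, 0.15]
    - [-0.025, -0.002, 0.28]
    - [-0.025, -0.002, 0.28]
    - [-0.025, -0.002, 0.28]
  rotation:
    - [0, 0, 0]
    - [0, 0, 0]
    - [0, 0, 0]
    - [0, 0, 0]
  grip: [0.65, 0.65, 0.65, 0.65]

```text
time_s: 17.32
tool_pos: [0.5386, -0.0316, 0.0252]
ee_rot: [0.0, 0.71, 0.704, 0.0]
ft_force: [0.4, -0.3, 0.1]
grip_width: 0.651
finger_force: 0.0
```

Request:
apply_moves:
  travel:
    - [0, 0, 0]
    - [0, 0, 0]
    - [0, 0, 0]
    - [0, 0, 0]
    - [0, 0, 0]
  rotation:
    - [0, 0, 0]
    - [0, 0, 0]
    - [0, 0, 0]
    - [0, 0, 0]
    - [0, 0, 0]
  grip: [0.4, 0.4, 0.4, 0.4, 0.4]
  force: 25

```text
time_s: 17.95
tool_pos: [0.5383, -0.0318, 0.0247]
ee_rot: [0.0, 0.71, 0.704, 0.0]
ft_force: [-0.7, 0.1, 7.9]
grip_width: 0.433
finger_force: 25.0
```

Request:
apply_moves:
  travel:
    - [0, 0, -0.3]
    - [0, 0, -0.48]
    - [0.4, 0, -0.48]
    - [0.9, 0, -0.48]
    - [0.9, 0, -0.48]
  rotation:
    - [0, 0, 0]
    - [0, 0, 0]
    - [0, 0, 0.2]
    - [0, 0, 0.456]
    - [0, 0, 0.456]
  grip: [0.4, 0.4, 0.4, 0.4, 0.4]

```text
time_s: 18.58
tool_pos: [0.5393, 0.1502, 0.1205]
ee_rot: [0.0, 0.79, 0.613, 0.0]
ft_force: [1.6, 0.7, 0.1]
grip_width: 0.435
finger_force: 25.0
```

Request:
apply_moves:
  travel:
    - [0, 0, 0]
    - [0, 0, 0]
  rotation:
    - [0, 0, 0]
    - [0, 0, 0]
  grip: [0.4, 0.4]

```text
time_s: 18.82
tool_pos: [0.5393, 0.1481, 0.1201]
ee_rot: [0.0, 0.789, 0.615, -0.0]
ft_force: [-0.0, -0.8, -1.2]
grip_width: 0.434
finger_force: 25.0
```

```bash
python3 -c "
from h import *
print(tool()[1].round(5)); to(jig(-.0005,-.0116,.12),np.radians(75.8))"
```

```text
[0.53934 0.14812 0.12013]
travel [ 0.1078 -0.0759  0.0006] rot [-0.0003  0.0005  0.0021]
```

Request:
apply_moves:
  travel:
    - [0.06, -0.04, 0]
    - [0.111, -0.076, 0]
    - [0.111, -0.076, 0.2]
    - [0.111, -0.076, 0.35]
    - [0.111, -0.076, 0.35]
  rotation:
    - [0, 0, 0.002]
    - [0, 0, 0.002]
    - [0, 0, 0.002]
    - [0, 0, 0.002]
    - [0, 0, 0.002]
  grip: [0.4, 0.4, 0.4, 0.4, 0.4]

```text
time_s: 19.45
tool_pos: [0.5287, 0.1733, 0.0486]
ee_rot: [-0.001, 0.789, 0.614, -0.002]
ft_force: [-0.0, 0.4, -1.3]
grip_width: 0.434
finger_force: 25.0
```

Request:
apply_moves:
  travel:
    - [0, 0, 0]
    - [0, 0, 0]
  rotation:
    - [0, 0, 0]
    - [0, 0, 0]
  grip: [0.4, 0.4]

```text
time_s: 19.7
tool_pos: [0.5307, 0.1735, 0.0513]
ee_rot: [0.0, 0.789, 0.614, 0.001]
ft_force: [-1.1, -1.2, -0.8]
grip_width: 0.435
finger_force: 25.5
```

Run:
```python
from h import *
p=tool()[1]; print(p.round(5),"jigXY",(p[:2]-O)@EX,(p[:2]-O)@EY); held("w8",p[2]-.0187+.04)
to(jig(-.0005,-.0109,.0295),np.radians(75.8))
```

```text
[0.53065 0.17353 0.05126] jigXY 5.3519400800326197e-05 -0.01062755206906466
brass top 2613 X [-0.019   0.0176] Y [0.0051 0.0224] slope [0.0029 0.0136] z 0.0504
held top 1507 X [-0.0169  0.0169] Y [-0.0025  0.0059]
face 925 [0.005  0.0055 0.0059] [-0.005  0.006] [0.0003 0.0055]
travel [-0.0013 -0.0028  0.1084] rot [ 0.0023 -0.001  -0.0016]
```

Request:
apply_moves:
  travel:
    - [-0.001, -0.003, 0.06]
    - [-0.001, -0.003, 0.1]
    - [-0.001, -0.003, 0.106]
    - [-0.001, -0.003, 0.106]
    - [-0.001, -0.003, 0.106]
  rotation:
    - [0, 0, 0]
    - [0, 0, 0]
    - [0, 0, 0]
    - [0, 0, 0]
    - [0, 0, 0]
  grip: [0.4, 0.4, 0.4, 0.4, 0.4]

```text
time_s: 20.38
tool_pos: [0.5295, 0.1735, 0.0287]
ee_rot: [-0.0, 0.789, 0.614, -0.0]
ft_force: [-1.8, -0.8, 7.5]
grip_width: 0.431
finger_force: 25.0
```

Request:
apply_moves:
  travel:
    - [0.004, 0, 0]
    - [0.008, 0, 0]
    - [0.01, 0, 0]
    - [0.01, 0, 0]
  rotation:
    - [0, 0, 0]
    - [0, 0, 0]
    - [0, 0, 0]
    - [0, 0, 0]
  grip: [0.4, 0.4, 0.4, 0.4]

```text
time_s: 20.88
tool_pos: [0.5297, 0.1742, 0.0287]
ee_rot: [0.0, 0.789, 0.614, -0.001]
ft_force: [-2.7, -15.8, 10.7]
grip_width: 0.433
finger_force: 28.2
```

Run:
```python
from h import *
p=tool()[1]; print(p.round(5),"jigXY",(p[:2]-O)@EX,(p[:2]-O)@EY); prof("w9")
```

```text
[0.52966 0.17421 0.02874] jigXY -0.0010764426029282578 -0.010219304327548062
brass top 4570 X [-0.0183  0.016 ] Y [-0.002   0.0223] slope [0.0034 0.0106] z 0.0504
```

Request:
apply_moves:
  travel:
    - [-0.005, 0, 0]
    - [-0.005, 0, 0]
    - [-0.005, 0, 0]
    - [-0.005, 0, 0]
    - [-0.005, 0, 0]
  rotation:
    - [0, 0, 0]
    - [0, 0, 0]
    - [0, 0, 0]
    - [0, 0, 0]
    - [0, 0, 0]
  grip: [0.4, 0.65, 0.65, 0.65, 0.65]

```text
time_s: 21.55
tool_pos: [0.5299, 0.1745, 0.0288]
ee_rot: [-0.0, 0.789, 0.614, 0.0]
ft_force: [-0.1, 0.0, -0.7]
grip_width: 0.647
finger_force: 0.0
```

Request:
apply_moves:
  travel:
    - [0, 0, -0.2]
    - [0, 0, -0.5]
    - [0, 0, -0.5]
    - [0, 0, -0.5]
    - [0, 0, -0.5]
  rotation:
    - [0, 0, 0]
    - [0, 0, 0]
    - [0, 0, 0]
    - [0, 0, 0]
    - [0, 0, 0]
  grip: [0.65, 0.65, 0.65, 0.65, 0.65]

```text
time_s: 22.18
tool_pos: [0.5291, 0.1743, 0.1278]
ee_rot: [-0.0, 0.789, 0.614, -0.001]
ft_force: [-0.6, 0.2, -0.9]
grip_width: 0.65
finger_force: 0.0
```

Run:
```python
from h import *
print(tool()[1].round(5)); im,P,X,Y,Z=prof("w10"); cv2.imwrite("pics/w10.png",cv2.resize(im[100:330,180:460],None,fx=2,fy=2))
s=(abs(X)<.011)&(Y<-.005)&(Z>.014)&(Z<.046); k=Y[s]+.42*(Z[s]-.010); print("foot",np.percentile(k,[5,25,50,75,95]).round(4))
to([.538,-.1143,.12],np.radians(89.5))
```

```text
[0.52911 0.17425 0.12778]
brass top 1758 X [-0.0186  0.0158] Y [-0.0024  0.0217] slope [-0.0156  0.01  ] z 0.0504
foot [-0.0205 -0.0105 -0.0101 -0.0097 -0.0092]
travel [-1.3875  0.3979  0.0395] rot [-0.0038  0.0014 -0.4582]
```

View pics/w10.png

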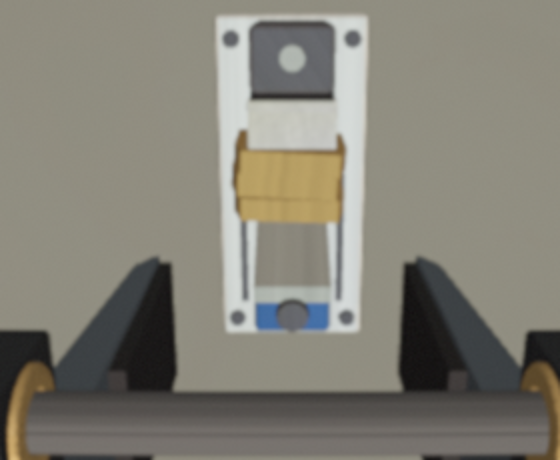

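All three spacers stand together against the fins, at crop (290,185). Next is the wedge.

Request:
apply_moves:
  travel:
    - [-0.3, 0.09, 0]
    - [-0.65, 0.19, 0]
    - [-1, 0.29, 0]
    - [-1, 0.29, 0]
    - [-1, 0.29, 0]
  rotation:
    - [0, 0, -0.3]
    - [0, 0, -0.458]
    - [0, 0, -0.458]
    - [0, 0, -0.458]
    - [0, 0, -0.458]
  grip: [0.65, 0.65, 0.65, 0.65, 0.65]

```text
time_s: 22.85
tool_pos: [0.5365, -0.0351, 0.1281]
ee_rot: [-0.001, 0.711, 0.703, -0.0]
ft_force: [-0.6, 0.1, -0.4]
grip_width: 0.65
finger_force: 0.0
```

```bash
python3 -c "
from h import *
print(tool()[1].round(5)); to([.538,-.1143,.12],np.radians(89.5))"
```

```text
[ 0.53652 -0.03509  0.12813]
travel [-0.3959  0.012   0.0406] rot [-0.0025 -0.0004 -0.0052]
```

Request:
apply_moves:
  travel:
    - [-0.2, 0.01, 0.04]
    - [-0.396, 0.01, 0.04]
    - [-0.396, 0.01, 0.04]
    - [-0.396, 0.01, 0.04]
    - [-0.396, 0.01, 0.04]
  rotation:
    - [0, 0, -0.005]
    - [0, 0, -0.005]
    - [0, 0, -0.005]
    - [0, 0, -0.005]
    - [0, 0, -0.005]
  grip: [0.65, 0.65, 0.65, 0.65, 0.65]

```text
time_s: 23.48
tool_pos: [0.5381, -0.1116, 0.1208]
ee_rot: [-0.0, 0.709, 0.705, -0.0]
ft_force: [-0.3, 0.1, 0.5]
grip_width: 0.65
finger_force: 0.0
```

```bash
python3 -c "
from h import *
print(tool()[1].round(5)); to([.538,-.1143,.054],np.radians(89.5))"
```

```text
[ 0.53806 -0.11155  0.12076]
travel [-0.0139 -0.      0.3338] rot [-0.001  -0.0006  0.0074]
```

Request:
apply_moves:
  travel:
    - [-0.014, 0, 0.18]
    - [-0.014, 0, 0.333]
    - [-0.014, 0, 0.333]
    - [-0.014, 0, 0.333]
  rotation:
    - [0, 0, 0.007]
    - [0, 0, 0.007]
    - [0, 0, 0.007]
    - [0, 0, 0.007]
  grip: [0.65, 0.65, 0.65, 0.65]

```text
time_s: 23.98
tool_pos: [0.5386, -0.1154, 0.0552]
ee_rot: [0.0, 0.71, 0.704, 0.0]
ft_force: [0.1, -0.7, -0.3]
grip_width: 0.653
finger_force: 0.0
```

Request:
apply_moves:
  travel:
    - [0, 0, 0]
    - [0, 0, 0]
    - [0, 0, 0]
    - [0, 0, 0]
    - [0, 0, 0]
  rotation:
    - [0, 0, 0]
    - [0, 0, 0]
    - [0, 0, 0]
    - [0, 0, 0]
    - [0, 0, 0]
  grip: [0.4, 0.4, 0.4, 0.4, 0.4]
  force: 50

```text
time_s: 24.6
tool_pos: [0.5385, -0.1158, 0.0551]
ee_rot: [0.0, 0.711, 0.704, 0.0]
ft_force: [-2.0, 1.7, 9.0]
grip_width: 0.439
finger_force: 50.0
```

Request:
apply_moves:
  travel:
    - [0, 0, -0.2]
    - [0, 0, -0.4]
    - [0.4, 0, -0.4]
    - [0.9, 0, -0.4]
    - [0.9, 0, -0.4]
  rotation:
    - [0, 0, 0]
    - [0, 0, 0]
    - [0, 0, 0.2]
    - [0, 0, 0.456]
    - [0, 0, 0.456]
  grip: [0.4, 0.4, 0.4, 0.4, 0.4]

```text
time_s: 25.22
tool_pos: [0.5397, 0.0661, 0.1347]
ee_rot: [0.0, 0.79, 0.613, 0.0]
ft_force: [0.9, -0.5, -0.9]
grip_width: 0.434
finger_force: 50.0
```

Request:
apply_moves:
  travel:
    - [0, 0, 0]
    - [0, 0, 0]
  rotation:
    - [0, 0, 0]
    - [0, 0, 0]
  grip: [0.4, 0.4]

```text
time_s: 25.48
tool_pos: [0.5399, 0.0641, 0.1344]
ee_rot: [0.0, 0.789, 0.614, -0.0]
ft_force: [-0.2, -0.8, -1.7]
grip_width: 0.437
finger_force: 50.0
```

```bash
python3 -c "
from h import *
print(tool()[1].round(5)); to(jig(-.001,-.0161,.13),np.radians(75.8))"
```

```text
[0.53986 0.06413 0.13441]
travel [ 0.4916 -0.1841  0.0219] rot [ 0.0002  0.0004 -0.0001]
```

Request:
apply_moves:
  travel:
    - [0.25, -0.09, 0]
    - [0.485, -0.184, 0]
    - [0.485, -0.184, 0]
    - [0.485, -0.184, 0.02]
    - [0.485, -0.184, 0.02]
  rotation:
    - [0, 0, 0]
    - [0, 0, 0]
    - [0, 0, 0]
    - [0, 0, 0]
    - [0, 0, 0]
  grip: [0.4, 0.4, 0.4, 0.4, 0.4]

```text
time_s: 26.1
tool_pos: [0.5282, 0.1659, 0.1299]
ee_rot: [-0.0, 0.79, 0.613, -0.0]
ft_force: [-0.4, 0.1, -1.8]
grip_width: 0.437
finger_force: 50.0
```

```bash
cat >> h.py <<'E'
def wedge(name):
    im,P,X,Y,Z=prof(name); p=tool()[1]; zf=p[2]-.0491; print(p.round(5),"jigXY",((p[:2]-O)@EX).round(5),((p[:2]-O)@EY).round(5),"foot above floor",zf-.01)
    hsv=cv2.cvtColor(im,cv2.COLOR_BGR2HSV); og=(hsv[...,0]<16)&(hsv[...,1]>140)&(hsv[...,2]>80)
    t=og&(abs(Z-zf-.068)<.003)&(abs(X)<.03)&(abs(Y)<.06); print("handle top",t.sum(),"X",np.percentile(X[t],[1,99]).round(4),"Y",np.percentile(Y[t],[1,99]).round(4),"z",np.median(Z[t]).round(4))
    f=(abs(X)<.013)&(Z>max(zf+.006,.054))&(Z<zf+.037)&(abs(Y)<.03)
    if f.sum()>20: print("flat face",f.sum(),np.percentile(Y[f],[5,50,95]).round(4),"tilt",np.polyfit(Z[f],Y[f],1)[0].round(3),"yaw",np.polyfit(X[f],Y[f],1)[0].round(4))
    return im
E
python3 - <<'E'
from h import *
cv2.imwrite("pics/w11.png",wedge("w11")); to(jig(-.001,-.0169,.095),np.radians(75.8))
E
```

```text
brass top 1786 X [-0.0185  0.0158] Y [-0.0022  0.0218] slope [-0.0235  0.01  ] z 0.0504
[0.52826 0.166   0.13009] jigXY -0.00042 -0.01852 foot above floor 0.0709886323545854
handle top 2678 X [-0.0202  0.0193] Y [-0.0195 -0.0064] z 0.1492
flat face 929 [-0.0049 -0.0045 -0.0041] tilt -0.005 yaw -0.0012
travel [ 0.0082 -0.0029  0.1754] rot [-0.0008  0.0006 -0.005 ]
```

View pics/w11.png

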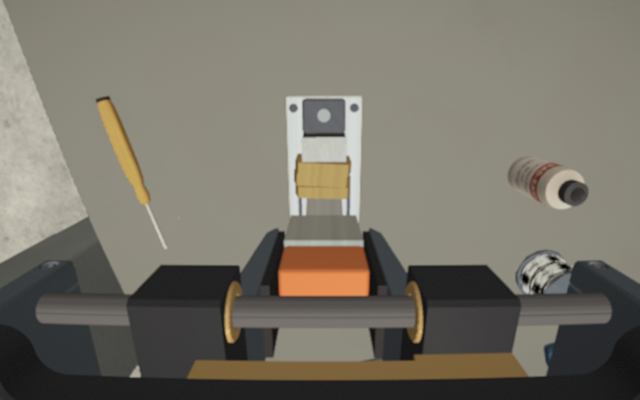

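The wedge is held upright over the gap, its flat face (around (325,228)) towards the spacers. Lowering it in.

Request:
apply_moves:
  travel:
    - [0.005, -0.003, 0.05]
    - [0.005, -0.003, 0.12]
    - [0.005, -0.003, 0.19]
    - [0.005, -0.003, 0.19]
    - [0.005, -0.003, 0.19]
  rotation:
    - [0, 0, -0.005]
    - [0, 0, -0.005]
    - [0, 0, -0.005]
    - [0, 0, -0.005]
    - [0, 0, -0.005]
  grip: [0.4, 0.4, 0.4, 0.4, 0.4]

```text
time_s: 26.78
tool_pos: [0.527, 0.1681, 0.0916]
ee_rot: [-0.0, 0.788, 0.615, -0.001]
ft_force: [-2.1, -5.2, -4.5]
grip_width: 0.435
finger_force: 50.0
```

Run:
```python
from h import *
wedge("w12"); print(tool()[0]["ft_force"]); to(jig(-.001,-.0160,.079),np.radians(75.8))
```

```text
brass top 2401 X [-0.0182  0.0163] Y [-0.0017  0.0219] slope [-0.0091  0.0104] z 0.0507
[0.52704 0.16811 0.09179] jigXY -0.00212 -0.01678 foot above floor 0.0326916209163446
handle top 1957 X [-0.022   0.0177] Y [-0.0163 -0.0057] z 0.1129
flat face 875 [-0.0031 -0.0024 -0.0017] tilt -0.043 yaw 0.0009
[-2.85339102 -4.30819977 -2.71374199]
travel [0.0039 0.0057 0.0639] rot [-0.003   0.0021  0.0037]
```

Request:
apply_moves:
  travel:
    - [-0.002, 0.006, 0.02]
    - [-0.002, 0.006, 0.045]
    - [-0.002, 0.006, 0.056]
    - [-0.002, 0.006, 0.056]
    - [-0.002, 0.006, 0.056]
  rotation:
    - [0, 0, 0.003]
    - [0, 0, 0.003]
    - [0, 0, 0.003]
    - [0, 0, 0.003]
    - [0, 0, 0.003]
  grip: [0.4, 0.4, 0.4, 0.4, 0.4]

```text
time_s: 27.45
tool_pos: [0.5287, 0.1674, 0.081]
ee_rot: [0.0, 0.789, 0.614, -0.0]
ft_force: [0.2, -6.2, -4.0]
grip_width: 0.435
finger_force: 50.0
```

Run:
```python
from h import *
wedge("w13"); s=tool()[0];print(s["ft_force"],s["moment"]); to(jig(-.001,-.0160,.079),np.radians(75.8))
```

```text
brass top 2631 X [-0.0181  0.0165] Y [-0.0013  0.0224] slope [-0.0073  0.0107] z 0.0505
[0.52868 0.16739 0.08096] jigXY -0.00036 -0.01707 foot above floor 0.021861605608366197
handle top 1717 X [-0.0202  0.0195] Y [-0.0167 -0.0059] z 0.1021
flat face 553 [-0.0034 -0.0029 -0.0023] tilt -0.043 yaw -0.0005
[-1.20605232 -5.99879206 -4.36199819] [-1.34726214  0.00351748  0.05313081]
travel [ 0.0053 -0.0032  0.0098] rot [-0.0005  0.0014  0.0007]
```

Run:
```python
from h import *
import pickle
for n in ("w11","w12","w13"):
    c,im,d=pickle.load(open(n+".pkl","rb")); P=cloud(c,d); L=P[...,:2]-O; X=L@EX; Y=L@EY; Z=P[...,2]
    hsv=cv2.cvtColor(im,cv2.COLOR_BGR2HSV); og=(hsv[...,0]<16)&(hsv[...,1]>140)&(hsv[...,2]>80)&(abs(X)<.016)
    zt=np.median(Z[og&(Z>np.percentile(Z[og],40))])
    t=og&(Z>zt-.003)&(Y<-.008)&(Z<zt+.004); a=np.polyfit(Y[t],Z[t],1); b=og&(Z<zt-.005)&(Z>zt-.026)
    print(n,zt.round(4),"top slope dZ/dY",a[0].round(3),t.sum(),"handle face dY/dZ",np.polyfit(Z[b],Y[b],1)[0].round(3),np.median(Y[b]).round(4),b.sum())
    u=320; print([(v,Y[v,u].round(4),Z[v,u].round(4)) for v in range(186,300,5)])
```

```text
w11 0.1493 top slope dZ/dY -0.004 1735 handle face dY/dZ -0.003 -0.0067 1199
[(186, np.float64(0.0057), np.float64(0.0499)), (191, np.float64(0.002), np.float64(0.0496)), (196, np.float64(-0.0012), np.float64(0.0509)), (201, np.float64(-0.0138), np.float64(0.0199)), (206, np.float64(-0.0162), np.float64(0.0256)), (211, np.float64(-0.0192), np.float64(0.0288)), (216, np.float64(-0.0043), np.float64(0.0848)), (221, np.float64(-0.0044), np.float64(0.0935)), (226, np.float64(-0.0046), np.float64(0.1014)), (231, np.float64(-0.0044), np.float64(0.1095)), (236, np.float64(-0.0048), np.float64(0.1157)), (241, np.float64(-0.0056), np.float64(0.1206)), (246, np.float64(-0.0072), np.float64(0.1231)), (251, np.float64(-0.0068), np.float64(0.1301)), (256, np.float64(-0.0066), np.float64(0.136)), (261, np.float64(-0.0066), np.float64(0.1414)), (266, np.float64(-0.0065), np.float64(0.1464)), (271, np.float64(-0.0076), np.float64(0.1491)), (276, np.float64(-0.01), np.float64(0.1492)), (281, np.float64(-0.0119), np.float64(0.15)), (286, np.float64(-0.0151), np.float64(0.1487)), (291, np.float64(-0.01
[... 1709 characters left out ...]
(-0.0025), np.float64(0.0536)), (231, np.float64(-0.0029), np.float64(0.0602)), (236, np.float64(-0.0034), np.float64(0.0661)), (241, np.float64(-0.0035), np.float64(0.0727)), (246, np.float64(-0.0051), np.float64(0.0753)), (251, np.float64(-0.006), np.float64(0.0793)), (256, np.float64(-0.0058), np.float64(0.0854)), (261, np.float64(-0.0064), np.float64(0.0895)), (266, np.float64(-0.0065), np.float64(0.0943)), (271, np.float64(-0.0061), np.float64(0.0998)), (276, np.float64(-0.0065), np.float64(0.1036)), (281, np.float64(-0.0096), np.float64(0.1022)), (286, np.float64(-0.0116), np.float64(0.1031)), (291, np.float64(-0.0141), np.float64(0.1029)), (296, np.float64(0.018), np.float64(0.1596))]
```

The wedge foot caught a spacer's edge on the way in, so the wedge slipped up about 2 mm and tilted about 2.5° in the grip. I'll turn the tool to set it upright again.

Request:
apply_moves:
  travel:
    - [0, -0.002, 0]
    - [0.003, -0.002, 0]
    - [0.004, -0.002, 0]
    - [0.004, -0.002, 0]
  rotation:
    - [0, -0.04, 0]
    - [0, -0.083, 0]
    - [0, -0.083, 0]
    - [0, -0.083, 0]
  grip: [0.4, 0.4, 0.4, 0.4]

```text
time_s: 28.0
tool_pos: [0.5287, 0.1689, 0.0811]
ee_rot: [0.013, 0.789, 0.614, -0.017]
ft_force: [0.6, -0.6, -2.4]
grip_width: 0.438
finger_force: 50.0
```

```bash
cat >> h.py <<'E'
def w2(n):
    import pickle
    im,P,X,Y,Z=prof(n); s,p,r=tool()
    hsv=cv2.cvtColor(im,cv2.COLOR_BGR2HSV); og=(hsv[...,0]<16)&(hsv[...,1]>140)&(hsv[...,2]>80)&(abs(X)<.03)&(Z<.2)
    zt=np.median(Z[og&(Z>np.percentile(Z[og],40))]); m=og&(abs(X)<.016)
    t=m&(abs(Z-zt)<.0035)&(Y<-.008); b=m&(Z<zt-.005)&(Z>zt-.026)
    f=(abs(X)<.013)&(Z>.054)&(Z<zt-.032)&(Y>-.012)&(Y<.01)
    print("p",p.round(4),"jig",((p[:2]-O)@EX).round(4),((p[:2]-O)@EY).round(4),"F",s["ft_force"].round(1),"M",s["moment"].round(2),"foot h",(zt-.078).round(4))
    k=og&(abs(Z-zt)<.003); print("handle X",np.percentile(X[k],[1,99]).round(4),"face tilt",np.polyfit(Z[b],Y[b],1)[0].round(3),"yaw",np.polyfit(X[b],Y[b],1)[0].round(4),"top tilt",-np.polyfit(Y[t],Z[t],1)[0].round(3))
    if f.sum()>40: q=np.polyfit(Z[f]-.05,Y[f],1); print("flat face tilt",q[0].round(3),"Y at z .05",q[1].round(4),f.sum(),"yaw",np.polyfit(X[f],Y[f],1)[0].round(4))
    return im
E
python3 - <<'E'
from h import *
w2("w14")
E
```

```text
brass top 2655 X [-0.018   0.0164] Y [-0.0016  0.0222] slope [-0.0025  0.0106] z 0.0505
p [0.5287 0.1688 0.0811] jig -0.0007 -0.0157 F [ 0.3 -0.4 -1.8] M [-0.06 -0.03  0.07] foot h 0.0245
handle X [-0.0204  0.0189] face tilt -0.004 yaw 0.0016 top tilt -0.001
flat face tilt -0.004 Y at z .05 -0.0021 613 yaw -0.0012
```

Request:
apply_moves:
  travel:
    - [0.001, 0, 0.01]
    - [0.001, 0, 0.02]
    - [0.002, 0, 0.03]
    - [0.002, 0, 0.034]
    - [0.002, 0, 0.034]
  rotation:
    - [0, 0, 0]
    - [0, 0, 0]
    - [0, 0, 0]
    - [0, 0, 0]
    - [0, 0, 0]
  grip: [0.4, 0.4, 0.4, 0.4, 0.4]

```text
time_s: 28.68
tool_pos: [0.529, 0.1691, 0.0748]
ee_rot: [0.013, 0.789, 0.614, -0.017]
ft_force: [-1.1, 2.8, 10.0]
grip_width: 0.436
finger_force: 50.0
```

Run:
```python
from h import *
w2("w15")
```

```text
brass top 2777 X [-0.0181  0.0162] Y [-0.0016  0.0222] slope [0.0023 0.0107] z 0.0505
p [0.529  0.1691 0.0748] jig -0.0004 -0.0154 F [-1.5  2.7 10. ] M [0.32 0.31 0.11] foot h 0.0182
handle X [-0.0202  0.0192] face tilt -0.0 yaw 0.0018 top tilt -0.029
flat face tilt -0.004 Y at z .05 -0.0019 409 yaw 0.0001
```

Request:
apply_moves:
  travel:
    - [0.001, 0, 0.001]
    - [0.001, 0, 0.002]
    - [0.001, 0, 0.002]
    - [0.001, 0, 0.002]
  rotation:
    - [0, 0, 0]
    - [0, 0, 0]
    - [0, 0, 0]
    - [0, 0, 0]
  grip: [0.4, 0.4, 0.4, 0.4]

```text
time_s: 29.22
tool_pos: [0.5291, 0.1691, 0.0748]
ee_rot: [0.014, 0.789, 0.614, -0.017]
ft_force: [-3.5, 2.2, 17.3]
grip_width: 0.436
finger_force: 50.0
```

Run:
```python
from h import *
w2("w16")
```

```text
brass top 2808 X [-0.0182  0.0162] Y [-0.0019  0.0223] slope [-0.0043  0.0106] z 0.0505
p [0.5291 0.1691 0.0747] jig -0.0004 -0.0153 F [-4.2  0.5 17.9] M [-0.1   0.73  0.06] foot h 0.0181
handle X [-0.0202  0.0192] face tilt 0.001 yaw 0.001 top tilt -0.047
flat face tilt -0.005 Y at z .05 -0.0018 399 yaw 0.003
```

Request:
apply_moves:
  travel:
    - [0, -0.001, -0.001]
    - [0, -0.001, -0.001]
    - [0, -0.001, -0.001]
    - [0, -0.001, -0.001]
    - [0, -0.001, -0.001]
  rotation:
    - [0, 0, 0]
    - [0, 0, 0]
    - [0, 0, 0]
    - [0, 0, 0]
    - [0, 0, 0]
  grip: [0.4, 0.4, 0.4, 0.4, 0.4]

```text
time_s: 29.9
tool_pos: [0.529, 0.1691, 0.0748]
ee_rot: [0.014, 0.789, 0.614, -0.017]
ft_force: [-0.9, 1.6, 12.9]
grip_width: 0.433
finger_force: 50.0
```

Run:
```python
from h import *
im=w2("w17"); cv2.imwrite("pics/w17.png",im)
```

```text
brass top 2803 X [-0.0182  0.0162] Y [-0.0019  0.0223] slope [-0.0035  0.0106] z 0.0505
p [0.529  0.1691 0.0748] jig -0.0004 -0.0153 F [-0.9  0.7 12.8] M [-0.17  0.29  0.04] foot h 0.0181
handle X [-0.0202  0.0192] face tilt -0.002 yaw -0.0011 top tilt -0.027
flat face tilt 0.001 Y at z .05 -0.0019 406 yaw 0.0018
```

View pics/w17.png

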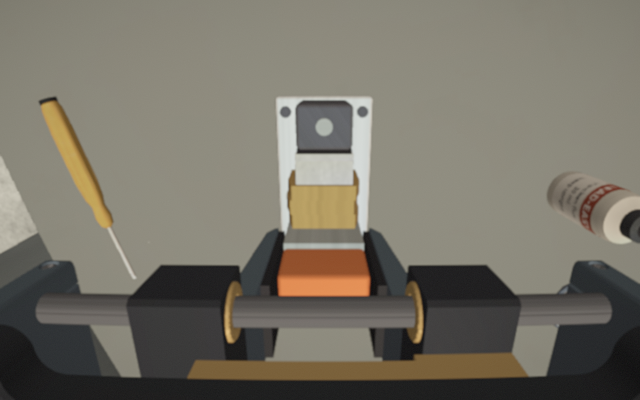

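The three spacers at (323,205) are tight between the fins and the wedge face at (323,238). The wedge is upright with its foot about 18 mm above the floor, and the push is steady at about 13 N.

```bash
python3 -c "
from workcell import bot
print(bot.hand_in())"
```

```text
the job is handed in; nothing more can be done
None
```

The job is handed in: all three spacers stand flat against the fins, and the wedge is jammed upright with its foot about 18 mm above the jig floor, still gripped and pressed down with about 13 N.

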